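Slide a loaded sample tray up a step onto an instrument deck

TASK

Slide the sample tray with its beaker from the transfer stand up onto the slightly higher deck of the instrument: with the rear edge still down on the stand, tip the front edge up over the step and set it down on the deck just past the edge until you feel it rest there, then raise the rear level and slide the tray in between the guide rails, front edge staying down on the deck. Push it against the spring stop's rubber pad, keep it pressed there with a light steady force for about a second, then let go, leaving the tray flat on the deck and still touching its pad. Do not ram or press hard on the step, the rails or the stop, keep the beaker standing in its ring, and leave the jug, bottle and wrench alone.

Things in the scene. Friction and masses are not known exactly. Their poses are not given: they have to be found in the camera images.
- tray: Open aluminium tray, 170 long (x) x 110 wide (y), 0.4 to 0.8 kg; floor 5 thick, rim 15 high. Origin: centre of its flat underside; +x to its front edge, z up. A 10 mm high ring at x = +48, y = 0 holds the beaker. Square edges that catch on the step. Starts up to 15 mm sideways and 0.15 rad askew of the sliding line, front edge 10 to 40 mm short of the step
- grip (a point): Gripping point of the upright grey grip plate that stands across the tray at tray x = -40, y = 0: 14 thick (x), 50 wide (y), its top 67 above the tray's underside. This point is in the plate, 45 above the underside. Take it from above, the fingers closing along the tray's x
- front_edge (a point): Middle of the tray's lower front edge (tray x = +85, z = 0)
- rear_edge (a point): Middle of the tray's lower rear edge (tray x = -85, z = 0)
- deck: Fixed low white instrument with a 250 x 150 aluminium deck. Origin: on the table under the middle of the step edge; +x is the sliding direction, into the instrument; z up. The deck's top is 62 above the origin and starts at x = 0. Two steel guide rails, 12 high, from x = 10 to 250 leave a channel 122 wide centred on y = 0 (tray: 110). A white housing 135 high begins at x = 260
- stand: Fixed steel plate on four legs, 235 long x 150 wide, 10 thick, lined up with the deck and 2 to 5 mm short of it. Axes parallel to the deck's; origin below the middle of the edge that faces the deck, its top 62 above its origin and running from x = -235 to 0. Its top is 6 to 12 mm lower than the deck's (differs each time)
- stop: Spring stop on the deck: fixed steel bracket with a black rubber pad before it, both 70 wide, 24 high. Origin: middle of the bracket's front face at deck height, 217 to 223 past the step; axes as the deck's. The pad's face stands 16 to 38 mm nearer the step (x = -16 to -38): hand-set, not measured, find it by touch. It yields 1 mm per 6 N, at most 6 mm; 5 to 12 N is a light push
- beaker: Empty glass beaker, 48 across the rim, 55 high, 70 g, standing loose inside the tray's ring. Origin: centre of its underside; z up
- jug: Clear plastic jug, 100 across, 120 high, a bystander. Origin: centre of its underside
- bottle: Amber glass jar, 60 across, 140 high, a bystander. Origin: centre of its underside
- wrench: Steel wrench lying on the bench, a bystander. Origin: its underside, mid-length

How it is judged:
By the outcome, as a careful person would: the job done as asked, in the order asked, and still so for the second after the job is handed in, with the robot touching nothing.
It also fails if it takes over 69 s, if anything falls off the work surface, if the arm or the gripper's body presses on something with over 40 N, if the wrist force passes 120 N, or if a joint passes its speed limit or range.

ROBOT

A 6-joint arm with a two-finger parallel gripper is mounted at the origin on the work surface. World frame = base frame: x ahead of the robot, y to its left, z up, the work surface at z = 0. Lengths are in m, angles in rad, forces in N, time in s.
With the tool pointing down it reaches from about 0.35 to 0.975 m from the base axis. Payload 4.9 kg.
Tool frame: the origin (TCP) lies between the finger pads; the fingertips stand 25 mm ahead of it and the grasp point (between the pads) lies 6 mm ahead of it; z points along the fingers, y is the line along which they close (so a half turn about z gives the same grasp; the last joint's range is limited). The gripper opens to 85 mm and grips with 20 to 120 N. Pads are 22 mm wide; open, the fingers measure 114 mm over their backs; the gripper's body (76 mm by 85 mm) begins 54 mm behind the grasp point. The pads swing forward as they close: fully open they stand 13 mm farther back than shut.
Start: joints at [1.13, 0.053, 1.613, -0, 1.476, -0.119], TCP at [0.198, 0.593, 0.256] pointing down, gripper open.
Joint ranges: [-3.01, 3.01], [-1.01, 2.22], [0.06, 2.58], [-1.02, 4.17], [0.09, 2.62], [-3.14, 3.14]. Speed limits (rad/s): [2.57, 2.57, 3.14, 3.14, 3.14, 3.14].

INTERFACE

Orientations are given as a unit quaternion [w, x, y, z].
In Python, from plant import manip gives the robot as it stands.
- The arm moves only by the shell command python3 -m inch 'ROWS'. ROWS is JSON, a list of rows, each a list of 3 entries, a list of its own where there are three numbers: the shift along the tool's x, y, z in m, then the turn, a rotation vector about the tool's x, y, z in rad, then the opening, from 0 (shut) to 1 (fully open). A call has 1 to 8 rows; each row shifts and turns the commanded pose from where the row before left it, along the tool's axes as they then stand; what a row does not reach is not made up. A row lasts 1/10 s, in which the tool goes at most 50 mm and 8.59 degrees, less where a joint would pass 70% of its speed; a pose out of reach is approached as far as the arm can. A call with a gripper value outside its range is refused whole. The fingers move at their own pace and stop on an object; the grip force is fixed at half the most. Time passes only in rows, so rows that do not move let the fingers close. It gives the time, the measured TCP pose, the force, the opening and the grip force at its end, in the units of the state.
- manip.state(): the state, without advancing time (a new reading comes with each control period).
- manip.grab_frame(name): name is "side" or "top"; returns (picture, depth): 384x512x3 uint8, red, green, blue; 384x512 float32, m along the optical axis (not along the pixel's ray), 0 where there is no reading.
- manip.camera_params(name): a dict with "camera_matrix" (3x3 intrinsics, pixels), "k1" (the pictures are not rectified: a ray, as slopes to the right and down, at radius r is drawn at 1 + k1 r^2 times it, then the intrinsics apply), "rvec" (rotation vector, rad) and "tvec" (3), from world to camera coordinates, as OpenCV has them. Camera axes: x right, y down, z forward; pixel columns grow to the right and rows downward; lengths in m; the calibration is good to about 2 mm. A picture is of the moment at which its call begins. camera_params takes no time and is no camera call.
- manip.job_done(): hands the job in; it is judged then, once.
Trained networks look in the newest picture that a camera, given by its name, has taken for a name from the list of things; names that differ only in an ending like _2 or _b are one class to them, and where a whole thing is asked for, a point or a joint stands for the part that bears it (a point fixed in the world has none). Each returns a list of dicts, best first, with "score" (0 to 1); they miss things now and then, are a little off and sometimes report something else, mostly with a low value. They report only what shows in the picture. A call takes as long as a camera call.
- manip.look_for(camera, label): "point" ([x, y, z] in m, in world coordinates, good to about 4 mm: the middle of the surface that is visible of it).
The state is a dict: "time": time; "joint_pos": joint angles; "joint_vel": joint speeds; "joint_efforts": joint torques, N m; "tool_pos": TCP position; "tool_rot": TCP orientation; "contact_force": force on the tool from outside, world axes, zero at the start; "ft_torque": the same for the moment, N m; "gripper_width": opening from 0.0 (shut) to 1.0 (fully open); "grasp_force": force on a finger pad.
Only numpy, scipy, OpenCV 4.12 (cv2) and the standard library are available. Lean on these libraries where they do the work, as an engineer would, in place of code of your own. Each camera call takes 0.05 s, during which the arm holds its last target. There are 200 camera calls.

## Working session

There is one attempt and no reset: what is moved stays moved. The work goes in short steps, Python scripts to look and compute and a shell command to move; the robot and the scene stay as the last step left them, time stands still between calls to the robot, and variables do not carry over. Pictures are saved under pics/ and viewed, at most 10 in all, crops included, and the job is handed in when it is done.

```bash
mkdir -p pics; ls; cat > h.py <<'E'
import numpy as np, cv2
from plant import manip
from scipy.spatial.transform import Rotation as R
def cloud(name):
    im,d=manip.grab_frame(name); p=manip.camera_params(name)
    K=np.array(p["camera_matrix"]);k1=p["k1"]
    h,w=d.shape; u,v=np.meshgrid(np.arange(w),np.arange(h))
    pts=np.stack([u,v],-1).reshape(-1,1,2).astype(float)
    n=cv2.undistortPoints(pts,K,np.array([k1,0,0,0,0.])).reshape(h,w,2)
    c=np.dstack([n[...,0]*d,n[...,1]*d,d])
    Rm=cv2.Rodrigues(np.array(p["rvec"],float))[0]
    W=(c-np.array(p["tvec"]).ravel())@Rm
    W[d==0]=np.nan
    return im,W
def save(im,f): cv2.imwrite(f,im[...,::-1])
E
python3 - <<'E'
from h import *
for c in("side","top"):
    im,W=cloud(c); np.save(c+"0.npy",W); save(im,f"pics/{c}0.png")
    for l in("tray","grip","front_edge","rear_edge","deck","stand","stop","beaker","jug","bottle","wrench"):
        r=manip.look_for(c,l)
        print(c,l,[(np.round(x["point"],3).tolist(),round(x["score"],2)) for x in r[:2]])
s=manip.state();print(s)
E
```

```text
pics
side tray [([0.495, -0.076, 0.059], 0.97), ([0.467, -0.138, 0.057], 0.38)]
side grip [([0.49, -0.078, 0.06], 0.75)]
side front_edge [([0.494, -0.079, 0.058], 0.95)]
side rear_edge [([0.496, -0.081, 0.056], 0.74)]
side deck [([0.496, 0.27, 0.066], 0.61)]
side stand [([0.471, -0.138, 0.055], 0.65)]
side stop [([0.508, 0.267, 0.082], 0.82)]
side beaker []
side jug [([0.664, -0.337, 0.074], 0.87)]
side bottle [([0.737, -0.146, 0.103], 0.96)]
side wrench [([0.468, -0.406, 0.004], 0.72)]
top tray [([0.505, -0.052, 0.058], 0.57)]
top grip [([0.506, -0.052, 0.058], 0.91)]
top front_edge [([0.501, -0.052, 0.058], 0.58)]
top rear_edge [([0.501, -0.047, 0.054], 0.96)]
top deck [([0.507, 0.277, 0.066], 0.65)]
top stand [([0.483, -0.114, 0.051], 0.95)]
top stop [([0.5, -0.052, 0.053], 0.62), ([0.47, -0.408, 0.008], 0.62)]
top beaker [([0.516, 0.006, 0.071], 0.48)]
top jug [([0.663, -0.346, 0.057], 0.86), ([0.47, -0.408, 0.007], 0.25)]
top bottle [([0.743, -0.135, 0.142], 0.76)]
top wrench [([0.473, -0.407, 0.009], 0.7)]
{'time': 1.2, 'joint_pos': array([ 1.12997945e+00,  5.27030540e-02,  1.61290862e+00,  1.39934600e-05,
        1.47596697e+00, -1.18985460e-01]), 'joint_vel': array([-1.82838183e-03, -1.70377056e-03, -4.36502013e-04, -8.85930273e-05,
       -4.73023797e-04,  1.48787204e-05]), 'joint_efforts': array([-1.22296537e-04, -3.93688452e+01, -3.70462096e+01, -5.71629971e-05,
        5.96152768e-04, -9.72436084e-06]), 'tool_pos': array([0.19767219, 0.59290313, 0.25629652]), 'tool_rot': array([-4.75885153e-06,  1.60222805e-01,  9.87080874e-01,  8.65721763e-06]), 'contact_force': array([0.14013649, 0.20817024, 0.03657925]), 'ft_torque': array([ 0.03470175, -0.11509654,  0.00873838]), 'grasp_force': 0.0, 'gripper_width': 1.002399709665268}
```

View pics/top0.png

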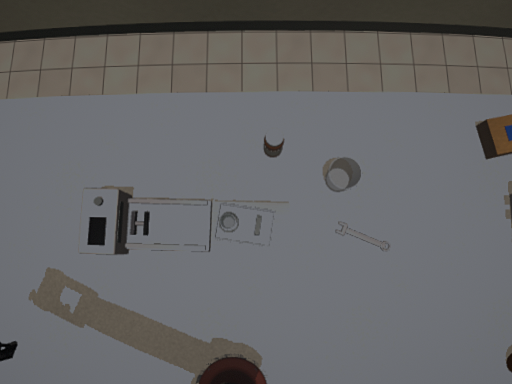

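View pics/side0.png

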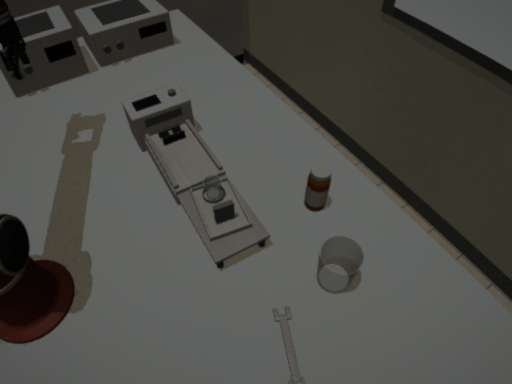

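```bash
python3 - <<'E'
from h import *
W=np.load("top0.npy"); P=W.reshape(-1,3); P=P[~np.isnan(P[:,0])]
roi=(P[:,0]>.35)&(P[:,0]<.65)&(P[:,1]>-.3)&(P[:,1]<.5)
Q=P[roi]
h,e=np.histogram(Q[:,2],bins=np.arange(.03,.15,.002))
print([(round(a,3),int(b)) for a,b in zip(e,h) if b>40])
def rect(m,t):
    q=Q[m][:,:2].astype(np.float32); r=cv2.minAreaRect(q*1000); print(t,len(q),np.round(r[0],1),np.round(r[1],1),round(r[2],2), q.min(0),q.max(0))
g=(Q[:,1]<.06)&(Q[:,1]>-.2)&(abs(Q[:,0]-.5)<.045)
for lo,hi in((.108,.122),(.095,.125)):
    rect(g&(Q[:,2]>lo)&(Q[:,2]<hi),(lo,hi))
# y-profile of height at x strips
for x in (.45,.5,.55):
    m=abs(Q[:,0]-x)<.004; 
    print(x,[(round(y,3),round(float(np.median(Q[m&(abs(Q[:,1]-y)<.003)][:,2])),3)) for y in np.arange(-.2,.4,.01) if (m&(abs(Q[:,1]-y)<.003)).any()])
E
```

```text
[(np.float64(0.046), 48), (np.float64(0.048), 181), (np.float64(0.05), 496), (np.float64(0.052), 665), (np.float64(0.054), 668), (np.float64(0.056), 666), (np.float64(0.058), 867), (np.float64(0.06), 1119), (np.float64(0.062), 1147), (np.float64(0.064), 716), (np.float64(0.066), 310), (np.float64(0.068), 177), (np.float64(0.07), 149), (np.float64(0.072), 211), (np.float64(0.074), 259), (np.float64(0.076), 144), (np.float64(0.078), 57), (np.float64(0.08), 47), (np.float64(0.082), 52), (np.float64(0.084), 70), (np.float64(0.086), 64), (np.float64(0.088), 43), (np.float64(0.118), 60), (np.float64(0.12), 56), (np.float64(0.122), 44), (np.float64(0.13), 103), (np.float64(0.132), 384), (np.float64(0.134), 744), (np.float64(0.136), 664), (np.float64(0.138), 314), (np.float64(0.14), 74)]
(0.108, 0.122) 113 [506.8 -31. ] [117.5  46. ] 81.38 [ 0.4768851  -0.09188887] [0.5322524 0.0280961]
(0.095, 0.125) 152 [507.6 -31.5] [117.8  46.5] 80.03 [ 0.47495735 -0.09188887] [0.5322524 0.0280961]
0.45 [(np.float64(-0.2), 0.0), (np.float64(-0.19), 0.003), (np.float64(-0.18), 0.004), (np.float64(-0.17), 
[... 4102 characters left out ...]
, (np.float64(0.15), 0.063), (np.float64(0.16), 0.062), (np.float64(0.17), 0.063), (np.float64(0.18), 0.063), (np.float64(0.19), 0.063), (np.float64(0.2), 0.063), (np.float64(0.21), 0.062), (np.float64(0.22), 0.063), (np.float64(0.23), 0.063), (np.float64(0.24), 0.062), (np.float64(0.25), 0.061), (np.float64(0.26), 0.063), (np.float64(0.27), 0.063), (np.float64(0.28), 0.065), (np.float64(0.29), 0.065), (np.float64(0.3), 0.063), (np.float64(0.31), 0.062), (np.float64(0.32), 0.098), (np.float64(0.33), 0.137), (np.float64(0.34), 0.137), (np.float64(0.35), 0.137), (np.float64(0.36), 0.137), (np.float64(0.37), 0.136), (np.float64(0.38), 0.137), (np.float64(0.39), 0.135), (np.float64(0.4), 0.135)]
```

The top view shows the deck at cols 127-212, stand to col ~290, tray at cols 216-275 (beaker (229,222), grip plate (258,225)), and stop at cols 132-150. The sliding direction is about world +y. Next I fit the axes more closely.

```bash
python3 - <<'E'
from h import *
im,W=cloud("top"); 
c=im[180:265,75:300]; c=np.clip(c.astype(float)*1.6,0,255).astype(np.uint8)
save(cv2.resize(c,None,fx=3.5,fy=3.5,interpolation=cv2.INTER_CUBIC),"pics/topc.png")
acc=[W.copy()]
for i in range(5): acc.append(cloud("top")[1])
M=np.nanmedian(np.array(acc),0); np.save("topM.npy",M)
P=M.reshape(-1,3)
def line(m,ax,t):
    q=P[m]; a=np.polyfit(q[:,ax],q[:,1-ax],1); print(t,len(q),"slope",round(a[0],4),"mean",np.round(q.mean(0),4),"rng",np.round(q.min(0),3),np.round(q.max(0),3))
x,y,z=P.T
for lo,hi in((.41,.47),(.54,.61)):
    line((x>lo)&(x<hi)&(y>.075)&(y<.3)&(z>.069)&(z<.08),1,("rail",lo))
line((x>.42)&(x<.6)&(y>.305)&(y<.34)&(z>.1)&(z<.132),0,"house")
line((x>.46)&(x<.56)&(y>.235)&(y<.275)&(z>.079)&(z<.093),0,"pad?")
line((x>.46)&(x<.56)&(y>.275)&(y<.31)&(z>.079)&(z<.093),0,"brk?")
g=(x>.46)&(x<.55)&(y>-.1)&(y<-.06)&(z>.1); line(g,0,"grip")
b=(x>.47)&(x<.55)&(y>-.02)&(y<.05)&(z>.085); q=P[b]; print("beaker",q.mean(0),q.min(0),q.max(0),len(q))
print(cv2.minEnclosingCircle((q[:,:2]*1000).astype(np.float32)))
for n,lo,hi in(("deck",.08,.23),("stand",-.175,-.13),("deckall",.06,.24)):
    m=(x>.45)&(x<.55)&(y>lo)&(y<hi)&(z>.04)&(z<.07);print(n,np.median(z[m]),m.sum())
# deck edge per x column near y .04-.08 : first y with z>.059
for xx in np.arange(.435,.585,.01):
    m=abs(x-xx)<.003
    mm=m&(y>.03)&(y<.09); o=np.argsort(y[mm]); print(round(xx,3),[(round(a*1000),round(b*1000)) for a,b in zip(y[mm][o],z[mm][o])][:20:2])
E
```

```text
('rail', 0.41) 311 slope 0.0249 mean [0.4406 0.1852 0.0746] rng [0.433 0.076 0.071] [0.447 0.298 0.078]
('rail', 0.54) 294 slope 0.0388 mean [0.5741 0.1903 0.0744] rng [0.542 0.077 0.07 ] [0.585 0.3   0.08 ]
house 302 slope -0.0438 mean [0.5088 0.321  0.1173] rng [0.421 0.317 0.1  ] [0.6   0.327 0.132]
pad? 115 slope -0.0349 mean [0.5104 0.2527 0.0853] rng [0.476 0.244 0.079] [0.545 0.274 0.089]
brk? 120 slope -0.0193 mean [0.5123 0.2883 0.0854] rng [0.476 0.276 0.079] [0.545 0.297 0.09 ]
grip 83 slope -0.123 mean [ 0.4985 -0.0823  0.1195] rng [ 0.475 -0.092  0.1  ] [ 0.522 -0.075  0.122]
beaker [0.51599401 0.00713905 0.10603729] [ 0.49185873 -0.01751941  0.08589692] [0.53222482 0.02852654 0.11453055] 81
((511.1017761230469, 4.905061721801758), 23.688480377197266)
deck 0.06268718164424308 1689
stand 0.0528131717452012 495
deckall 0.06267003638537029 2018
0.435 [(31, 53), (34, 52), (37, 55), (40, 55), (43, 52), (46, 53), (49, 52), (52, 53), (55, 52), (58, 53)]
0.445 [(31, 54), (34, 54), (37, 54), (40, 53), (43, 54), (46, 54), (49, 52), (52, 53), (55, 56), (58, 54)]
0.455 [(31, 53), (3
[... 670 characters left out ...]
46, 52), (49, 52), (52, 52), (55, 53), (61, 53), (63, 63)]
0.525 [(34, 58), (36, 65), (39, 69), (43, 53), (46, 52), (49, 53), (52, 53), (55, 53), (61, 59), (63, 63)]
0.535 [(31, 58), (34, 58), (36, 69), (39, 69), (43, 53), (46, 52), (49, 52), (53, 51), (55, 54), (61, 62)]
0.545 [(31, 59), (33, 66), (36, 69), (40, 53), (43, 53), (46, 53), (49, 54), (52, 54), (55, 54), (61, 62)]
0.555 [(31, 59), (33, 69), (37, 53), (41, 52), (44, 52), (47, 52), (50, 52), (53, 53), (56, 52), (61, 61)]
0.565 [(30, 67), (33, 68), (38, 52), (41, 53), (44, 52), (50, 52), (53, 53), (56, 54), (61, 62), (62, 21)]
0.575 [(31, 53), (38, 52), (44, 53), (50, 53), (61, 63), (62, -1), (62, 23), (64, 61), (67, 62), (70, 63)]
```

View pics/topc.png

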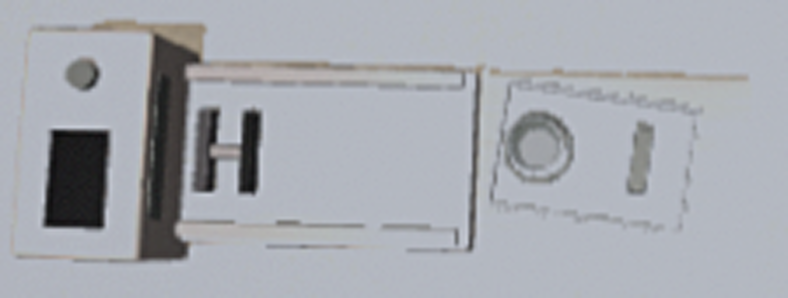

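```bash
python3 - <<'E'
from h import *
from scipy.optimize import differential_evolution as DE
M=np.load("topM.npy");P=M.reshape(-1,3);P=P[~np.isnan(P[:,0])];x,y,z=P.T
sg=lambda t:1/(1+np.exp(np.clip(-t/.0015,-50,50)))
def soft(p,Q,L,Wd):
    c,s=np.cos(p[2]),np.sin(p[2]); dx,dy=Q[:,0]-p[0],Q[:,1]-p[1]
    a=dx*c+dy*s;b=-dx*s+dy*c
    return sg(L/2-abs(a))*sg(Wd/2-abs(b))
m=(x>.41)&(x<.6)&(y>-.19)&(y<.052)&(z>.045); Q=P[m]; t=(Q[:,2]>.0562)*1.
r=DE(lambda p:np.mean((soft(p,Q,.17,.11)-t)**2),[(.47,.54),(-.09,0),(1.35,1.8)],seed=1);print("tray",r.x.round(4),r.fun)
tp=r.x
m=(x>.38)&(x<.64)&(y>.0)&(y<.29)&~((y<.06)&(z>.056)); Q=P[m]; t=((Q[:,2]>.0575))*1.
r=DE(lambda p:np.mean((soft(p,Q,.5,.15)-t)**2),[(.47,.54),(.27,.35),(1.4,1.7)],seed=1);dp=r.x
o=dp[:2]-.25*np.array([np.cos(dp[2]),np.sin(dp[2])]);print("deck o",o.round(4),dp[2],r.fun)
u=lambda a:np.array([np.cos(a),np.sin(a)])
print("grip xy",tp[:2]-.04*u(tp[2]),"relyaw",tp[2]-dp[2])
v=tp[:2]+.085*u(tp[2])-o; print("front in deck",v@u(dp[2]),v@u(dp[2]+np.pi/2)); v=tp[:2]-o;print("ctr in deck",v@u(dp[2]),v@u(dp[2]+np.pi/2))
# grasp yaw: current tool y axis
s=manip.state();q=np.array(s["tool_rot"]);Rm=R.from_quat(q[[1,2,3,0]]).as_matrix();print(Rm.round(3))
E
```

```text
tray [ 0.5056 -0.0425  1.4148] 0.03291254782917155
deck o [0.5039 0.0632] 1.5400924624086503 0.009911145967761983
grip xy [ 0.49934741 -0.08198364] relyaw -0.1253311979229672
front in deck -0.02128191746489879 -0.015573684195805218
ctr in deck -0.10561520473283384 -0.0049484002662366884
[[-0.949  0.316 -0.   ]
 [ 0.316  0.949 -0.   ]
 [ 0.    -0.    -1.   ]]
```

```bash
python3 -m inch '[[[-0.031,-0.034,0],[0,0,0],0.5],[[-0.031,-0.034,0],[0,0,0],0.5],[[-0.031,-0.034,0],[0,0,0],0.5],[[-0.031,-0.034,0],[0,0,0],0.5],[[-0.031,-0.034,0],[0,0,0],0.5],[[-0.031,-0.034,0],[0,0,0],0.5],[[-0.031,-0.034,0],[0,0,0],0.5],[[-0.031,-0.034,0],[0,0,0],0.5]]'
python3 -m inch '[[[-0.031,-0.034,0],[0,0,0],0.5],[[-0.031,-0.034,0],[0,0,0],0.5],[[-0.031,-0.034,0],[0,0,0],0.5],[[-0.031,-0.034,0],[0,0,0],0.5],[[-0.031,-0.034,0],[0,0,0],0.5],[[-0.031,-0.034,0],[0,0,0],0.5],[[-0.031,-0.034,0],[0,0,-0.083],0.5],[[0,0,0.02],[0,0,-0.083],0.5]]'
cat > t.py <<'E'
# print: state in useful frames; args: target tool y yaw, target xyz
from h import *
import sys
def tool():
    s=manip.state();q=np.array(s["tool_rot"]);return s,np.array(s["tool_pos"]),R.from_quat(q[[1,2,3,0]])
def fmt(v,n=4): return np.round(np.asarray(v,float),n).tolist()
def show():
    s,p,r=tool();m=r.as_matrix()
    ty=m[:,1]; print("t",round(s["time"],2),"tcp",fmt(p),"yaw",round(np.arctan2(ty[1],ty[0]),4),"pitch",round(np.arcsin(ty[2]),4),"roll",round(np.arcsin(m[2,0]),4),"F",fmt(s["contact_force"],2),"T",fmt(s["ft_torque"],2),"w",round(s["gripper_width"],3),"g",round(s["grasp_force"],1),"q",fmt(s["joint_pos"],2))
def togo(target,yaw,pitch=0.):
    s,p,r=tool();m=r.as_matrix()
    ty=np.array([np.cos(yaw)*np.cos(pitch),np.sin(yaw)*np.cos(pitch),np.sin(pitch)])
    tx=np.array([-np.sin(yaw),np.cos(yaw),0])
    tz=np.cross(tx,ty) 
    if tz[2]>0: tx=-tx; tz=-tz
    G=np.stack([tx,ty,tz],1)
    print("shift(tool)",fmt(m.T@(np.array(target)-p)),"turn",fmt(R.from_matrix(m.T@G).as_rotvec()))
E
python3 -c "
from t import *
show();togo([.4993,-.0820,.104],1.4148)"
```

```text
time: 2.3
tool_pos: [0.3473, 0.2548, 0.2566]
tool_rot: [0.0, 0.16, 0.987, 0.0]
contact_force: [2.6, -0.7, 0.5]
gripper_width: 0.499
grasp_force: 0.0
time: 3.1
tool_pos: [0.4804, -0.0427, 0.2394]
tool_rot: [0.003, 0.079, 0.997, -0.001]
contact_force: [-0.3, 0.6, 0.1]
gripper_width: 0.499
grasp_force: 0.0
t 3.1 tcp [0.4804, -0.0427, 0.2394] yaw 1.4124 pitch -0.002 roll -0.0069 F [-0.27, 0.64, 0.09] T [0.05, 0.05, -0.05] w 0.499 g 0.0 q [-0.24, -0.29, 1.96, -0.0, 1.47, -1.65]
shift(tool) [-0.0239, -0.0355, 0.1357] turn [-0.002, 0.0069, -0.0024]
```

```bash
python3 -m inch '[[[-0.012,-0.018,0.02],[0,0,0],0.5],[[-0.010,-0.012,0.03],[0,0,0],0.5],[[0,0,0.03],[0,0,0],0.5],[[0,0,0],[0,0,0],0.5],[[0,0,0],[0,0,0],0.5]]'
python3 -c "
from t import *
show();togo([.4993,-.0820,.104],1.4148)"
```

```text
time: 3.6
tool_pos: [0.4944, -0.0709, 0.1564]
tool_rot: [-0.0, 0.078, 0.997, 0.0]
contact_force: [0.6, -0.3, 0.4]
gripper_width: 0.499
grasp_force: 0.0
t 3.6 tcp [0.4944, -0.0709, 0.1564] yaw 1.4151 pitch 0.0002 roll 0.001 F [0.56, -0.29, 0.43] T [-0.03, -0.03, 0.06] w 0.499 g 0.0 q [-0.29, -0.17, 2.0, 0.0, 1.31, -1.71]
shift(tool) [-0.0066, -0.0102, 0.0524] turn [0.0002, -0.001, 0.0003]
```

```bash
python3 -m inch '[[[-0.007,-0.010,0.005],[0,0,0],0.5],[[0,0,0.018],[0,0,0],0.5],[[0,0,0.018],[0,0,0],0.5],[[0,0,0.011],[0,0,0],0.5],[[0,0,0],[0,0,0],0.5]]'
python3 - <<'E'
from t import *
show();togo([.4993,-.0820,.104],1.4148)
im,W=cloud("side"); c=np.clip(im[110:270,130:290].astype(float)*1.6,0,255).astype(np.uint8)
save(cv2.resize(c,None,fx=3.5,fy=3.5,interpolation=cv2.INTER_CUBIC),"pics/s1.png")
E
```

```text
time: 4.1
tool_pos: [0.4996, -0.0821, 0.1037]
tool_rot: [-0.001, 0.078, 0.997, 0.0]
contact_force: [-0.5, -0.6, 1.2]
gripper_width: 0.499
grasp_force: 0.0
t 4.1 tcp [0.4996, -0.0821, 0.1037] yaw 1.4151 pitch 0.0001 roll 0.0014 F [-0.47, -0.58, 1.19] T [-0.01, -0.05, -0.04] w 0.499 g 0.0 q [-0.31, -0.08, 2.02, -0.0, 1.21, -1.72]
shift(tool) [0.0003, 0.0, -0.0003] turn [0.0001, -0.0014, 0.0003]
```

View pics/s1.png

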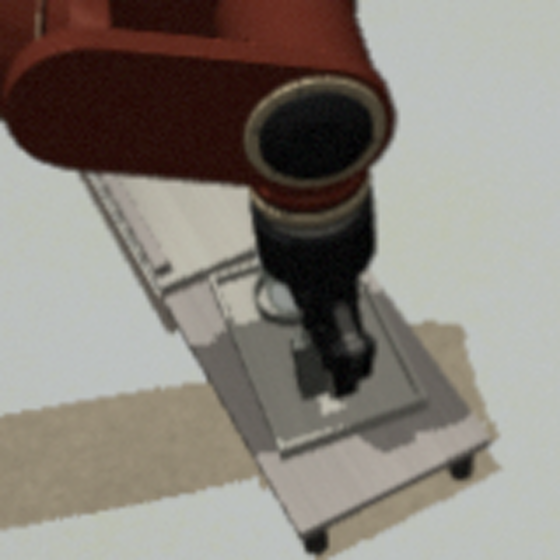

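The fingers (crop about (335,350)) straddle the grip plate at (315,370), clear of the beaker at (280,300). Closing.

```bash
python3 -m inch '[[[0,0,0],[0,0,0],0.3],[[0,0,0],[0,0,0],0.2],[[0,0,0],[0,0,0],0.0],[[0,0,0],[0,0,0],0.0],[[0,0,0],[0,0,0],0.0],[[0,0,0],[0,0,0],0.0]]'
python3 -c "
from t import *
show()"
```

```text
time: 4.75
tool_pos: [0.501, -0.082, 0.1058]
tool_rot: [0.001, 0.078, 0.997, 0.0]
contact_force: [0.2, 2.3, 5.7]
gripper_width: 0.156
grasp_force: 59.7
t 4.75 tcp [0.501, -0.082, 0.1058] yaw 1.4151 pitch 0.0003 roll -0.0025 F [0.19, 2.32, 5.73] T [0.38, -0.0, 0.0] w 0.156 g 59.7 q [-0.31, -0.09, 2.01, 0.0, 1.21, -1.72]
```

```bash
cat >> t.py <<'E'
O=np.array([.5039,.0632]); A=1.540; OFF=np.array([-.040,0,.053])
def tray():
    s,p,r=tool();m=r.as_matrix();T=np.stack([m[:,1],m[:,0],-m[:,2]],1)
    c=p-T@OFF; d=np.array([[np.cos(A),np.sin(A),0],[-np.sin(A),np.cos(A),0],[0,0,1]])
    f=lambda v:fmt(1000*(d@(c+T@np.array(v)-np.array([*O,0]))),1)
    print("tray in deck mm: front",f([.085,0,0]),"rear",f([-.085,0,0]),"relyaw",round(np.arctan2(T[1,0],T[0,0])-A,4))
def plan(front,yaw,pitch,n=1):
    "front: deck mm of front edge middle; rel yaw; nose-up pitch -> tool shift/turn from now"
    s,p,r=tool();m=r.as_matrix();a=A+yaw
    tx=np.array([np.cos(a)*np.cos(pitch),np.sin(a)*np.cos(pitch),np.sin(pitch)]);ty=np.array([-np.sin(a),np.cos(a),0]);T=np.stack([tx,ty,np.cross(tx,ty)],1)
    d=np.array([[np.cos(A),np.sin(A),0],[-np.sin(A),np.cos(A),0],[0,0,1]])
    f=d.T@(np.array(front)/1000)+np.array([*O,0]); tp=f+T@(OFF-np.array([.085,0,0]))
    G=np.stack([T[:,1],T[:,0],-T[:,2]],1)
    print("plan shift",fmt((m.T@(tp-p))/n),"turn",fmt(R.from_matrix(m.T@G).as_rotvec()/n))
E
python3 -m inch '[[[0,-0.001,-0.0025],[0,0,0],0],[[0,-0.0013,-0.0012],[-0.025,0,0],0],[[0,-0.0014,-0.0012],[-0.025,0,0],0],[[0,-0.0014,-0.0011],[-0.025,0,0],0],[[0,-0.0014,-0.001],[-0.025,0,0],0],[[0,0,0],[0,0,0],0]]'
python3 -c "
from t import *
show();tray()"
```

```text
time: 5.35
tool_pos: [0.4986, -0.0895, 0.1108]
tool_rot: [0.004, 0.079, 0.996, 0.05]
contact_force: [0.7, 0.4, -4.5]
gripper_width: 0.153
grasp_force: 58.7
t 5.35 tcp [0.4986, -0.0895, 0.1108] yaw 1.4134 pitch 0.1006 roll 0.0005 F [0.72, 0.4, -4.49] T [-0.36, 0.04, -0.03] w 0.153 g 58.7 q [-0.37, -0.09, 2.01, 0.1, 1.25, -1.82]
tray in deck mm: front [-24.1, -15.7, 70.6] rear [-191.9, 5.6, 53.5] relyaw -0.1266
```

```bash
python3 -m inch '[[[0,0,0.001],[0,0,0],0],[[0,0,0],[0,0,0],0]]'
python3 -c "
from t import *
show();tray();plan([-8,0,70.5],0,.104,6)"
```

```text
time: 5.55
tool_pos: [0.4989, -0.0886, 0.1101]
tool_rot: [0.004, 0.078, 0.996, 0.05]
contact_force: [0.3, 0.0, -4.6]
gripper_width: 0.156
grasp_force: 58.8
t 5.55 tcp [0.4989, -0.0886, 0.1101] yaw 1.415 pitch 0.0997 roll -0.0001 F [0.32, 0.04, -4.59] T [-0.29, 0.02, 0.02] w 0.156 g 58.8 q [-0.37, -0.09, 2.01, 0.1, 1.24, -1.82]
tray in deck mm: front [-23.2, -15.9, 69.8] rear [-191.1, 5.2, 52.8] relyaw -0.125
plan shift [0.0002, 0.0023, 0.0002] turn [-0.0007, 0.0021, -0.0207]
```

```bash
python3 -m inch '[[[0,0,0.001],[0,0,0],0],[[0,0,0],[0,0,0],0]]'
python3 -m inch '[[[0,0,0.0008],[0,0,0],0],[[0,0,0],[0,0,0],0]]'
python3 -c "
from t import *
show();tray();plan([-8,0,70.5],0,.104,6)"
```

```text
time: 5.75
tool_pos: [0.4992, -0.0884, 0.1098]
tool_rot: [0.004, 0.078, 0.996, 0.05]
contact_force: [-2.6, 0.3, 1.2]
gripper_width: 0.157
grasp_force: 59.5
time: 5.95
tool_pos: [0.4993, -0.0883, 0.1098]
tool_rot: [0.004, 0.078, 0.996, 0.05]
contact_force: [-5.2, 0.1, 6.5]
gripper_width: 0.155
grasp_force: 60.2
t 5.95 tcp [0.4993, -0.0883, 0.1098] yaw 1.4154 pitch 0.0996 roll -0.0003 F [-5.16, 0.07, 6.55] T [-0.41, 0.86, -0.11] w 0.155 g 60.2 q [-0.37, -0.09, 2.01, 0.1, 1.24, -1.82]
tray in deck mm: front [-23.0, -16.2, 69.5] rear [-190.8, 4.8, 52.6] relyaw -0.1246
plan shift [0.0003, 0.0023, 0.0001] turn [-0.0007, 0.0022, -0.0207]
```

```bash
python3 -m inch '[[[0,0,-0.0012],[0,0,0],0],[[0.0003,0.0023,0],[-0.0007,0.0021,-0.0207],0],[[0.0003,0.0023,0],[-0.0007,0.0021,-0.0207],0],[[0.0003,0.0023,0],[-0.0007,0.0021,-0.0207],0],[[0.0003,0.0023,0],[-0.0007,0.0021,-0.0207],0],[[0.0003,0.0023,0],[-0.0007,0.0021,-0.0207],0],[[0.0003,0.0023,0],[-0.0007,0.0021,-0.0207],0],[[0,0,0],[0,0,0],0]]'
python3 -c "
from t import *
show();tray();plan([-8,0,70],0,.104);plan([10,0,70],0,.104)"
```

```text
time: 6.75
tool_pos: [0.4981, -0.074, 0.1103]
tool_rot: [0.0, 0.015, 0.999, 0.052]
contact_force: [-0.9, 0.6, -4.0]
gripper_width: 0.153
grasp_force: 58.8
t 6.75 tcp [0.4981, -0.074, 0.1103] yaw 1.5409 pitch 0.105 roll 0.001 F [-0.92, 0.63, -4.05] T [-0.34, -0.02, 0.04] w 0.153 g 58.8 q [-0.35, -0.09, 2.01, 0.1, 1.26, -1.92]
tray in deck mm: front [-7.4, 1.7, 70.7] rear [-176.5, 1.5, 52.9] relyaw 0.0009
plan shift [-0.0015, -0.0006, 0.0005] turn [0.001, -0.0011, 0.0008]
plan shift [-0.0015, 0.0173, 0.0024] turn [0.001, -0.0011, 0.0008]
```

```bash
python3 -m inch '[[[0,0,0.0006],[0,0,0],0],[[-0.0005,0.003,0.0003],[0,-0.001,0],0],[[-0.0005,0.003,0.0003],[0,0,0],0],[[-0.0005,0.003,0.0003],[0,0,0],0],[[0,0.003,0.0003],[0,0,0],0],[[0,0.003,0.0003],[0,0,0],0],[[0,0,0],[0,0,0],0]]'
python3 - <<'E'
from t import *
show();tray();plan([8,0,64],0,.066)
for c in("side","top"):
    im,W=cloud(c); k=np.clip((im[110:270,130:290] if c=="side" else im[180:265,180:300]).astype(float)*1.6,0,255).astype(np.uint8)
    save(cv2.resize(k,None,fx=3.7,fy=3.7,interpolation=cv2.INTER_CUBIC),f"pics/{c}2.png")
E
```

```text
time: 7.45
tool_pos: [0.5004, -0.059, 0.1103]
tool_rot: [0.001, 0.015, 0.999, 0.052]
contact_force: [0.5, 0.1, -4.3]
gripper_width: 0.157
grasp_force: 58.6
t 7.45 tcp [0.5004, -0.059, 0.1103] yaw 1.5404 pitch 0.1044 roll -0.0009 F [0.51, 0.1, -4.26] T [-0.31, 0.02, 0.03] w 0.157 g 58.6 q [-0.32, -0.09, 2.01, 0.11, 1.25, -1.89]
tray in deck mm: front [7.5, -0.3, 70.6] rear [-161.5, -0.4, 52.9] relyaw 0.0004
plan shift [0.0003, 0.0019, 0.0018] turn [0.0384, 0.0009, 0.0004]
```

View pics/side2.png

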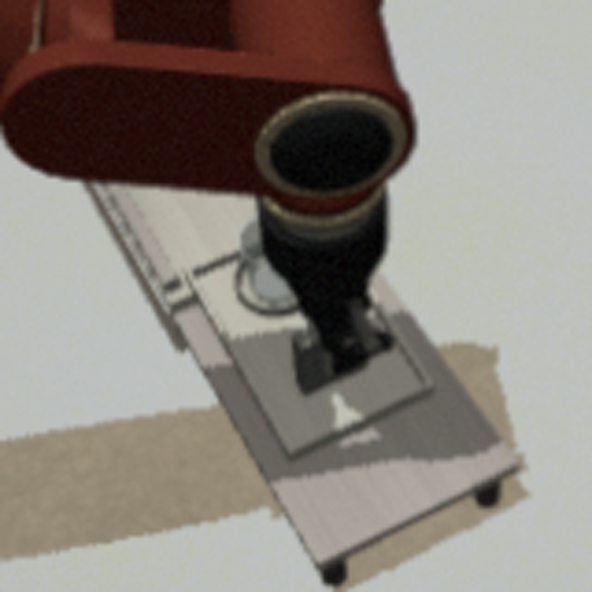

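Tray aligned, its front corner (crop (190,275)) just over the step, beaker in the ring. I seat the rear, then lower the front.

```bash
python3 -m inch '[[[0,0,0.0006],[0,0,0],0],[[0,0,0],[0,0,0],0]]'
python3 -m inch '[[[0,0.0005,0.00045],[0.01,0,0],0],[[0,0.0005,0.00045],[0.01,0,0],0],[[0,0.0005,0.00045],[0.01,0,0],0],[[0,0,0],[0,0,0],0]]'
python3 -c "
from t import *
show();tray()"
```

```text
time: 7.75
tool_pos: [0.5007, -0.0595, 0.1101]
tool_rot: [0.001, 0.016, 0.999, 0.052]
contact_force: [-1.5, 1.2, -2.0]
gripper_width: 0.156
grasp_force: 59.0
time: 8.15
tool_pos: [0.5008, -0.0579, 0.1088]
tool_rot: [0.001, 0.015, 0.999, 0.036]
contact_force: [0.2, -1.4, -1.9]
gripper_width: 0.158
grasp_force: 59.1
t 8.15 tcp [0.5008, -0.0579, 0.1088] yaw 1.5404 pitch 0.073 roll -0.0018 F [0.19, -1.36, -1.93] T [-0.47, 0.05, -0.04] w 0.158 g 59.1 q [-0.3, -0.09, 2.02, 0.08, 1.24, -1.86]
tray in deck mm: front [7.4, -0.7, 65.1] rear [-162.1, -0.7, 52.7] relyaw 0.0004
```

```bash
for i in 1; do python3 -m inch '[[[0,0.0003,0.00022],[0.005,0,0],0],[[0,0,0],[0,0,0],0]]'; done
python3 -c "
from t import *
show();tray()"
python3 -m inch '[[[0,0.0003,0.00022],[0.005,0,0],0],[[0,0,0],[0,0,0],0]]'
python3 -c "
from t import *
show();tray()"
python3 -m inch '[[[0,0.0003,0.00022],[0.005,0,0],0],[[0,0,0],[0,0,0],0]]'
python3 -c "
from t import *
show();tray()"
```

```text
time: 8.35
tool_pos: [0.5008, -0.0576, 0.1086]
tool_rot: [0.001, 0.015, 0.999, 0.034]
contact_force: [-0.2, -0.5, -2.4]
gripper_width: 0.154
grasp_force: 59.1
t 8.35 tcp [0.5008, -0.0576, 0.1086] yaw 1.5401 pitch 0.0686 roll -0.0017 F [-0.17, -0.55, -2.43] T [-0.48, -0.03, -0.04] w 0.154 g 59.1 q [-0.3, -0.09, 2.02, 0.07, 1.24, -1.86]
tray in deck mm: front [7.5, -0.7, 64.3] rear [-162.1, -0.7, 52.7] relyaw 0.0001
time: 8.55
tool_pos: [0.5008, -0.0573, 0.1084]
tool_rot: [0.001, 0.015, 0.999, 0.032]
contact_force: [0.2, -1.4, -0.8]
gripper_width: 0.157
grasp_force: 59.2
t 8.55 tcp [0.5008, -0.0573, 0.1084] yaw 1.5399 pitch 0.0636 roll -0.0017 F [0.16, -1.37, -0.76] T [-0.55, -0.03, -0.03] w 0.157 g 59.2 q [-0.29, -0.09, 2.02, 0.07, 1.23, -1.86]
tray in deck mm: front [7.6, -0.7, 63.5] rear [-162.1, -0.7, 52.6] relyaw -0.0001
time: 8.75
tool_pos: [0.5009, -0.0571, 0.1084]
tool_rot: [0.001, 0.016, 0.999, 0.029]
contact_force: [-0.0, -2.9, 0.1]
gripper_width: 0.157
grasp_force: 59.4
t 8.75 tcp [0.5009, -0.0571, 0.1084] yaw 1.5397 pitch 0.0586 roll -0.0017 F [-0.05, -2.88, 0.07] T [-0.42, 0.08, 0.02] w 0.157 g 59.4 q [-0.29, -0.09, 2.02, 0.06, 1.23, -1.85]
tray in deck mm: front [7.5, -0.8, 62.8] rear [-162.2, -0.8, 52.8] relyaw -0.0003
```

```bash
python3 -m inch '[[[0,0.0003,0.0002],[0.006,0,0],0],[[0,0,0],[0,0,0],0]]'
python3 -c "
from t import *
show();tray();plan([8.5,0,62.7],0,-.003,8)"
```

```text
time: 8.95
tool_pos: [0.5011, -0.0569, 0.1086]
tool_rot: [0.001, 0.015, 1.0, 0.026]
contact_force: [-1.3, -4.9, 3.4]
gripper_width: 0.156
grasp_force: 59.8
t 8.95 tcp [0.5011, -0.0569, 0.1086] yaw 1.5399 pitch 0.0526 roll -0.0021 F [-1.3, -4.89, 3.43] T [-0.11, 0.09, 0.09] w 0.156 g 59.8 q [-0.29, -0.09, 2.02, 0.05, 1.23, -1.85]
tray in deck mm: front [7.5, -1.0, 62.2] rear [-162.3, -1.0, 53.3] relyaw -0.0001
plan shift [0.0001, 0.0005, -0.0009] turn [0.007, 0.0003, -0.0]
```

```bash
python3 -m inch '[[[0,0.0003,-0.0009],[0.007,0,0],0],[[0,0.0003,-0.0009],[0.007,0,0],0],[[0,0.0003,-0.0009],[0.007,0,0],0],[[0,0.0003,-0.0009],[0.007,0,0],0],[[0,0,0],[0,0,0],0]]'
python3 -c "
from t import *
show();tray()"
python3 -m inch '[[[0,0.0003,-0.0009],[0.007,0,0],0],[[0,0.0003,-0.0009],[0.007,0,0],0],[[0,0.0003,-0.0009],[0.006,0,0],0],[[0,0,0],[0,0,0],0]]'
python3 -c "
from t import *
show();tray();plan([8.5,0,62.7],0,-.003)"
```

```text
time: 9.45
tool_pos: [0.501, -0.0554, 0.1119]
tool_rot: [0.001, 0.015, 1.0, 0.012]
contact_force: [-0.5, -4.2, 4.1]
gripper_width: 0.16
grasp_force: 59.8
t 9.45 tcp [0.501, -0.0554, 0.1119] yaw 1.54 pitch 0.0247 roll -0.0021 F [-0.46, -4.21, 4.06] T [0.0, -0.08, 0.03] w 0.16 g 59.8 q [-0.27, -0.1, 2.02, 0.03, 1.23, -1.82]
tray in deck mm: front [7.6, -0.9, 62.0] rear [-162.4, -0.9, 57.8] relyaw -0.0
time: 9.85
tool_pos: [0.5008, -0.0544, 0.1142]
tool_rot: [0.001, 0.015, 1.0, 0.003]
contact_force: [0.7, -2.9, 3.2]
gripper_width: 0.156
grasp_force: 59.7
t 9.85 tcp [0.5008, -0.0544, 0.1142] yaw 1.5398 pitch 0.0052 roll -0.0016 F [0.74, -2.86, 3.21] T [0.25, -0.34, -0.13] w 0.156 g 59.7 q [-0.26, -0.11, 2.02, 0.01, 1.23, -1.8]
tray in deck mm: front [7.6, -0.7, 61.9] rear [-162.4, -0.6, 61.0] relyaw -0.0002
plan shift [0.0005, 0.0013, -0.0018] turn [0.0082, 0.0016, -0.0002]
```

```bash
python3 -m inch '[[[0,0.0003,-0.001],[0.006,0,0],0],[[0.0005,0.0003,-0.001],[0.006,0.0015,0],0],[[0,0.002,0],[0,0,0],0],[[0,0.003,0],[0,0,0],0],[[0,0.004,0],[0,0,0],0],[[0,0.004,0],[0,0,0],0],[[0,0,0],[0,0,0],0]]'
python3 -c "
from t import *
show();tray();plan([60,0,62.7],0,-.008,8)"
```

```text
time: 10.55
tool_pos: [0.5003, -0.0403, 0.1157]
tool_rot: [-0.001, 0.015, 1.0, -0.003]
contact_force: [0.3, -0.0, 0.5]
gripper_width: 0.16
grasp_force: 59.5
t 10.55 tcp [0.5003, -0.0403, 0.1157] yaw 1.5403 pitch -0.0059 roll 0.001 F [0.31, -0.01, 0.47] T [0.4, -0.31, 0.01] w 0.16 g 59.5 q [-0.23, -0.11, 2.02, -0.01, 1.23, -1.76]
tray in deck mm: front [21.2, 0.5, 62.0] rear [-148.8, 0.4, 63.0] relyaw 0.0003
plan shift [-0.0, 0.0049, -0.0002] turn [0.0003, -0.0001, 0.0]
```

```bash
python3 -m inch '[[[0,0.005,-0.00003],[0,0,0],0],[[0,0.005,-0.00003],[0,0,0],0],[[0,0.005,-0.00003],[0,0,0],0],[[0,0.005,-0.00003],[0,0,0],0],[[0,0.005,-0.00003],[0,0,0],0],[[0,0.005,-0.00003],[0,0,0],0],[[0,0.005,-0.00003],[0,0,0],0],[[0,0.005,-0.00003],[0,0,0],0]]'
python3 -c "
from t import *
show();tray()"
```

```text
time: 11.35
tool_pos: [0.5017, -0.0006, 0.1159]
tool_rot: [-0.0, 0.015, 1.0, -0.003]
contact_force: [-0.7, -1.9, -0.6]
gripper_width: 0.16
grasp_force: 59.4
t 11.35 tcp [0.5017, -0.0006, 0.1159] yaw 1.5398 pitch -0.0068 roll 0.0006 F [-0.66, -1.93, -0.61] T [-0.1, -0.13, -0.04] w 0.16 g 59.4 q [-0.15, -0.11, 2.02, -0.01, 1.23, -1.68]
tray in deck mm: front [60.8, 0.2, 62.1] rear [-109.2, 0.2, 63.2] relyaw -0.0002
```

```bash
python3 -m inch '[[[0,0.005,0.0001],[0,0,0],0],[[0,0.006,0],[0,0,0],0],[[0,0.006,0],[0,0,0],0],[[0,0.006,0],[0,0,0],0],[[0,0.006,0],[0,0,0],0],[[0,0.006,0],[0,0,0],0],[[0,0.006,0],[0,0,0],0],[[0,0.006,0],[0,0,0],0]]'
python3 -c "
from t import *
show();tray()"
```

```text
time: 12.15
tool_pos: [0.5035, 0.0464, 0.1158]
tool_rot: [-0.0, 0.016, 1.0, -0.003]
contact_force: [-1.0, -3.1, 3.1]
gripper_width: 0.156
grasp_force: 59.6
t 12.15 tcp [0.5035, 0.0464, 0.1158] yaw 1.5397 pitch -0.0069 roll 0.0 F [-0.97, -3.1, 3.13] T [-0.0, -0.19, -0.08] w 0.156 g 59.6 q [-0.05, -0.1, 2.01, -0.01, 1.23, -1.59]
tray in deck mm: front [107.8, -0.1, 62.0] rear [-62.2, -0.1, 63.1] relyaw -0.0003
```

```bash
python3 -m inch '[[[0,0.005,-0.0003],[0,0,0],0],[[0,0.006,-0.0001],[0,0,0],0],[[0,0.006,0],[0,0,0],0],[[0,0.006,0],[0,0,0],0],[[0,0.006,0],[0,0,0],0],[[0,0.006,0],[0,0,0],0],[[0,0.006,0],[0,0,0],0],[[0,0.004,0],[0,0,0],0]]'
python3 -c "
from t import *
show();tray()"
```

```text
time: 12.95
tool_pos: [0.5047, 0.0914, 0.1158]
tool_rot: [-0.0, 0.015, 1.0, -0.003]
contact_force: [-0.3, -3.4, 1.7]
gripper_width: 0.158
grasp_force: 59.6
t 12.95 tcp [0.5047, 0.0914, 0.1158] yaw 1.5401 pitch -0.0067 roll 0.0003 F [-0.31, -3.35, 1.67] T [0.0, -0.24, -0.07] w 0.158 g 59.6 q [0.04, -0.08, 1.99, -0.01, 1.23, -1.5]
tray in deck mm: front [152.9, 0.0, 61.9] rear [-17.1, 0.0, 63.1] relyaw 0.0001
```

Slower now; the rear is about to cross the step and the pad may be from ~178 on.

```bash
python3 -m inch '[[[0,0.004,-0.0001],[0,0,0],0],[[0,0.004,0],[0,0,0],0],[[0,0.004,0],[0,0,0],0],[[0,0.003,0],[0,0,0],0],[[0,0.002,0],[0,0,0],0],[[0,0.002,0],[0,0,0],0],[[0,0.001,0],[0,0,0],0]]'
python3 -c "
from t import *
show();tray()
"
```

```text
time: 13.65
tool_pos: [0.5054, 0.111, 0.1158]
tool_rot: [-0.0, 0.016, 1.0, -0.003]
contact_force: [1.0, -3.3, 2.7]
gripper_width: 0.159
grasp_force: 59.6
t 13.65 tcp [0.5054, 0.111, 0.1158] yaw 1.5397 pitch -0.0068 roll 0.0002 F [1.03, -3.32, 2.72] T [-0.03, -0.24, -0.08] w 0.159 g 59.6 q [0.08, -0.07, 1.98, -0.01, 1.23, -1.46]
tray in deck mm: front [172.4, -0.0, 61.9] rear [2.4, 0.0, 63.1] relyaw -0.0003
```

```bash
python3 -m inch '[[[0,0.001,0],[0,0,0],0],[[0,0.001,0],[0,0,0],0],[[0,0.001,0],[0,0,0],0]]'
python3 -c "
from t import *
show();tray()
"
```

```text
time: 13.95
tool_pos: [0.5055, 0.1138, 0.1157]
tool_rot: [-0.0, 0.016, 1.0, -0.003]
contact_force: [-0.5, -3.2, 3.3]
gripper_width: 0.152
grasp_force: 59.6
t 13.95 tcp [0.5055, 0.1138, 0.1157] yaw 1.5396 pitch -0.0069 roll 0.0002 F [-0.52, -3.24, 3.28] T [-0.01, -0.18, -0.06] w 0.152 g 59.6 q [0.08, -0.07, 1.98, -0.01, 1.23, -1.46]
tray in deck mm: front [175.3, -0.1, 61.9] rear [5.3, 0.0, 63.0] relyaw -0.0004
```

```bash
for i in 1; do :; done; python3 -m inch '[[[0,0.001,0],[0,0,0],0],[[0,0.001,0],[0,0,0],0]]'|grep -E "force|pos"
python3 -m inch '[[[0,0.001,0],[0,0,0],0],[[0,0.001,0],[0,0,0],0]]'|grep -E "force|pos"
python3 -c "
from t import *
show();tray()
"
```

```text
tool_pos: [0.5056, 0.1159, 0.1157]
contact_force: [-0.1, -3.9, 3.1]
grasp_force: 59.6
tool_pos: [0.5056, 0.1179, 0.1157]
contact_force: [-0.8, -3.0, 2.9]
grasp_force: 59.7
t 14.35 tcp [0.5056, 0.1179, 0.1157] yaw 1.5397 pitch -0.0068 roll 0.0003 F [-0.81, -3.03, 2.93] T [0.0, -0.28, -0.06] w 0.156 g 59.7 q [0.09, -0.07, 1.98, -0.01, 1.23, -1.45]
tray in deck mm: front [179.4, -0.0, 61.9] rear [9.4, 0.0, 63.0] relyaw -0.0003
```

```bash
python3 -m inch '[[[0,0.001,0],[0,0,0],0],[[0,0.001,0],[0,0,0],0]]'|grep -E "force|pos"
python3 -c "
from t import *
show();tray()
"
```

```text
tool_pos: [0.5057, 0.1199, 0.1157]
contact_force: [-1.8, -3.8, 3.1]
grasp_force: 59.7
t 14.55 tcp [0.5057, 0.1199, 0.1157] yaw 1.5397 pitch -0.0068 roll 0.0002 F [-1.78, -3.83, 3.06] T [0.02, -0.25, -0.07] w 0.153 g 59.7 q [0.09, -0.07, 1.98, -0.01, 1.23, -1.44]
tray in deck mm: front [181.4, -0.0, 61.9] rear [11.4, 0.0, 63.0] relyaw -0.0003
```

```bash
python3 -m inch '[[[0,0.001,-0.0001],[0,0,0],0],[[0,0.001,-0.0001],[0,0,0],0]]'|grep -E "force|pos"
python3 -m inch '[[[0,0.001,0],[0,0,0],0],[[0,0.001,0],[0,0,0],0]]'|grep -E "force|pos"
```

```text
tool_pos: [0.5056, 0.122, 0.1157]
contact_force: [-0.3, -3.7, 1.6]
grasp_force: 59.7
tool_pos: [0.5058, 0.1234, 0.1159]
contact_force: [0.1, -7.8, 4.8]
grasp_force: 59.9
```

```bash
python3 -m inch '[[[0,0.001,0],[0,0,0],0],[[0,0.001,0],[0,0,0],0]]'|grep -E "force|pos"
```

```text
tool_pos: [0.5059, 0.1243, 0.1162]
contact_force: [-2.4, -12.0, 5.4]
grasp_force: 60.1
```

```bash
python3 -m inch '[[[0,0.001,0],[0,0,0],0],[[0,0.001,0],[0,0,0],0]]'|grep -E "force|pos"
```

```text
tool_pos: [0.5061, 0.1252, 0.1165]
contact_force: [-2.4, -16.3, 7.7]
grasp_force: 60.4
```

```bash
python3 -m inch '[[[0,-0.0022,-0.0006],[0,0,0],0],[[0,0,0],[0,0,0],0]]'|grep -E "force|pos"
python3 -c "
from t import *
show();tray()
"
```

```text
tool_pos: [0.5057, 0.1241, 0.1163]
contact_force: [-0.9, -9.7, 3.7]
grasp_force: 59.9
t 15.55 tcp [0.5057, 0.1241, 0.1163] yaw 1.5398 pitch -0.0105 roll 0.0008 F [-0.94, -9.66, 3.71] T [-0.97, -0.15, -0.06] w 0.157 g 59.9 q [0.1, -0.06, 1.97, -0.01, 1.23, -1.43]
tray in deck mm: front [185.3, 0.1, 61.9] rear [15.3, 0.1, 63.7] relyaw -0.0002
```

```bash
python3 -m inch '[[[0,-0.0002,0.0004],[-0.003,0,0],0],[[0,-0.0002,0.0003],[-0.003,0,0],0],[[0,0,0],[0,0,0],0]]'|grep -E "force|pos"
python3 -c "
from t import *
show();tray()
"
```

```text
tool_pos: [0.5057, 0.1237, 0.1155]
contact_force: [-0.6, -7.9, 3.8]
grasp_force: 60.0
t 15.85 tcp [0.5057, 0.1237, 0.1155] yaw 1.5399 pitch -0.0044 roll 0.0008 F [-0.63, -7.9, 3.85] T [-1.0, -0.21, -0.09] w 0.16 g 60.0 q [0.1, -0.06, 1.97, -0.0, 1.23, -1.44]
tray in deck mm: front [185.3, 0.1, 62.0] rear [15.3, 0.1, 62.7] relyaw -0.0001
```

```bash
python3 -m inch '[[[0,0.0005,0],[0,0,0],0],[[0,0,0],[0,0,0],0],[[0,0,0],[0,0,0],0],[[0,0,0],[0,0,0],0],[[0,0,0],[0,0,0],0],[[0,0,0],[0,0,0],0],[[0,0,0],[0,0,0],0],[[0,0,0],[0,0,0],0]]'|grep -E "force|pos"
python3 -m inch '[[[0,0,0],[0,0,0],0],[[0,0,0],[0,0,0],0],[[0,0,0],[0,0,0],0],[[0,0,0],[0,0,0],0],[[0,0,0],[0,0,0],0]]'
python3 -c "
from t import *
show();tray()
"
```

```text
tool_pos: [0.5057, 0.124, 0.1157]
contact_force: [-1.7, -10.5, 3.6]
grasp_force: 60.0
time: 17.15
tool_pos: [0.5058, 0.124, 0.1157]
tool_rot: [-0.0, 0.015, 1.0, -0.003]
contact_force: [-0.6, -10.8, 3.1]
gripper_width: 0.156
grasp_force: 60.0
t 17.15 tcp [0.5058, 0.124, 0.1157] yaw 1.5401 pitch -0.0053 roll 0.0007 F [-0.61, -10.8, 3.14] T [-1.14, -0.17, -0.05] w 0.156 g 60.0 q [0.1, -0.06, 1.97, -0.01, 1.23, -1.44]
tray in deck mm: front [185.5, 0.1, 62.0] rear [15.5, 0.1, 62.9] relyaw 0.0001
```

```bash
python3 -m inch '[[[0,-0.0006,0],[-0.001,0,0],0],[[0,-0.0006,0],[0,0,0],0],[[0,0,0],[0,0,0],0]]'|grep -E "force|pos"
python3 -c "
from t import *
show();tray()
"
```

```text
tool_pos: [0.5057, 0.1237, 0.1154]
contact_force: [0.7, -5.9, 1.5]
grasp_force: 59.7
t 17.45 tcp [0.5057, 0.1237, 0.1154] yaw 1.5399 pitch -0.0019 roll 0.0004 F [0.67, -5.92, 1.51] T [-0.61, -0.32, -0.13] w 0.154 g 59.7 q [0.1, -0.06, 1.98, -0.0, 1.23, -1.44]
tray in deck mm: front [185.4, 0.1, 62.1] rear [15.4, 0.1, 62.4] relyaw -0.0001
```

```bash
python3 -m inch '[[[0,-0.0005,0],[0,0,0],0],[[0,0,0],[0,0,0],0],[[0,0,0],[0,0,0],0.25],[[0,0,0],[0,0,0],0.3],[[0,0,0],[0,0,0],0.4],[[0,0,0],[0,0,0],0.45],[[0,0,0],[0,0,0],0.45]]'
python3 -c "
from t import *
show();tray()
"
```

```text
time: 18.15
tool_pos: [0.5056, 0.1243, 0.1156]
tool_rot: [-0.0, 0.015, 1.0, 0.0]
contact_force: [-0.1, -0.3, -1.0]
gripper_width: 0.446
grasp_force: 0.0
t 18.15 tcp [0.5056, 0.1243, 0.1156] yaw 1.54 pitch 0.0004 roll 0.0007 F [-0.14, -0.26, -0.95] T [-0.01, 0.05, -0.02] w 0.446 g 0.0 q [0.1, -0.07, 1.98, 0.0, 1.23, -1.44]
tray in deck mm: front [186.1, 0.2, 62.6] rear [16.1, 0.2, 62.5] relyaw 0.0
```

Released cleanly; lift straight up, move away and look.

```bash
python3 -m inch '[[[0,0,-0.01],[0,0,0],0.45],[[0,0,-0.02],[0,0,0],0.45],[[0,0,-0.03],[0,0,0],0.45],[[0,0,-0.04],[0,0,0],0.45],[[0,-0.02,-0.04],[0,0,0],0.45],[[0,-0.05,0],[0,0,0],0.45],[[0,-0.05,0],[0,0,0],0.45],[[0,-0.05,0],[0,0,0],0.45]]'
python3 -m inch '[[[0,-0.05,0],[0,0,0],0.45],[[0,-0.05,0],[0,0,0],0.45],[[0,-0.04,0],[0,0,0],0.45],[[0,0,0],[0,0,0],0.45]]'
python3 - <<'E'
from t import *
show()
for c in("side","top"):
    im,W=cloud(c); np.save(c+"9.npy",W);k=np.clip((im[80:230,110:270] if c=="side" else im[180:265,110:240]).astype(float)*1.6,0,255).astype(np.uint8)
    save(cv2.resize(k,None,fx=4,fy=4,interpolation=cv2.INTER_CUBIC),f"pics/{c}9.png")
P=W.reshape(-1,3); P=P[~np.isnan(P[:,0])]; d=P[:,:2]-O; u=np.array([np.cos(A),np.sin(A)]); v=np.array([-u[1],u[0]])
a,b,z=d@u*1000,d@v*1000,P[:,2]*1000
for lo in range(5,215,8):
    m=(a>lo)&(a<lo+8)&(abs(b)<50)&(abs(b)>36); print(lo,np.median(z[m]).round(1),end="; ")
E
```

```text
time: 18.95
tool_pos: [0.5005, -0.0474, 0.2574]
tool_rot: [0.001, 0.015, 1.0, -0.0]
contact_force: [1.0, -1.0, -0.8]
gripper_width: 0.45
grasp_force: 0.0
time: 19.35
tool_pos: [0.4957, -0.1899, 0.2565]
tool_rot: [0.0, 0.018, 1.0, -0.001]
contact_force: [-0.2, 0.6, -0.1]
gripper_width: 0.452
grasp_force: 0.0
t 19.35 tcp [0.4957, -0.1899, 0.2565] yaw 1.5338 pitch -0.0014 roll -0.0003 F [-0.21, 0.55, -0.08] T [-0.02, 0.04, 0.04] w 0.452 g 0.0 q [-0.51, -0.17, 1.83, -0.0, 1.49, -2.04]
5 63.0; 13 75.6; 21 68.6; 29 66.7; 37 68.4; 45 67.6; 53 67.6; 61 68.1; 69 67.2; 77 67.5; 85 66.9; 93 67.9; 101 67.2; 109 67.1; 117 67.1; 125 67.7; 133 68.5; 141 67.1; 149 68.1; 157 68.4; 165 67.3; 173 68.1; 181 64.4; 189 61.7; 197 63.0; 205 63.1; 213 62.2;
```

View pics/top9.png

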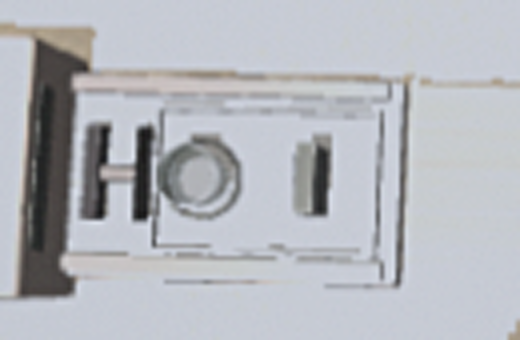

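View pics/side9.png

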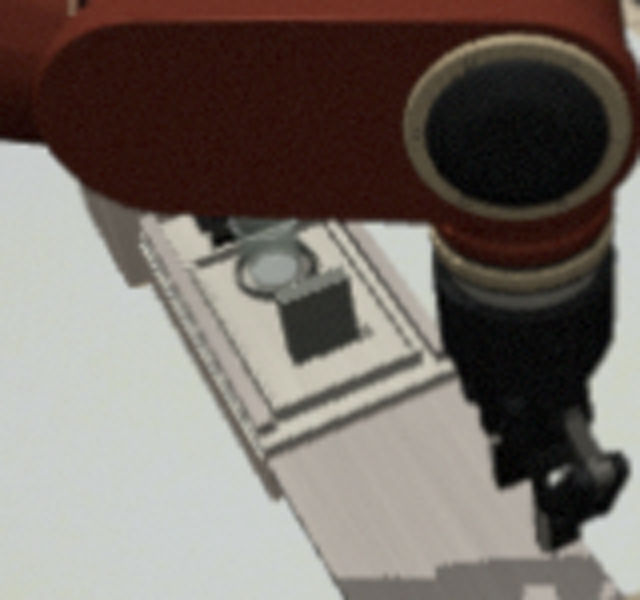

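```bash
python3 - <<'E'
from t import *
p=manip.camera_params("top");K=np.array(p["camera_matrix"]);Rm=cv2.Rodrigues(np.array(p["rvec"],float))[0];t=np.array(p["tvec"]).ravel()
C=-Rm.T@t;print("cam",C.round(3))
def back(u,v,z):
    n=cv2.undistortPoints(np.array([[[u,v]]],float),K,np.array([p["k1"],0,0,0,0.]))[0,0]
    r=Rm.T@np.array([*n,1]);X=C+r*(z-C[2])/r[2];d=X[:2]-O
    return (d@np.array([np.cos(A),np.sin(A)])*1000).round(1),(d@np.array([-np.sin(A),np.cos(A)])*1000).round(1)
g=np.mean([manip.grab_frame("top")[0].astype(float).mean(2) for _ in range(12)],0)
for r in range(208,240,3): print(r,g[r,138:156].round().astype(int).tolist(),back(148,r,.0867),back(148,r,.0777))
E
```

```text
cam [ 0.43  -0.08   1.251]
208 [128, 128, 128, 128, 128, 128, 128, 128, 128, 129, 129, 115, 78, 113, 121, 120, 116, 112] (np.float64(181.1), np.float64(-43.9)) (np.float64(183.7), np.float64(-44.8))
211 [125, 130, 128, 128, 129, 129, 111, 90, 85, 71, 105, 116, 77, 128, 130, 128, 128, 128] (np.float64(180.6), np.float64(-35.0)) (np.float64(183.1), np.float64(-35.8))
214 [129, 130, 128, 128, 131, 130, 54, 21, 21, 28, 67, 96, 80, 129, 130, 129, 129, 130] (np.float64(180.0), np.float64(-26.1)) (np.float64(182.5), np.float64(-26.8))
217 [131, 128, 128, 128, 131, 132, 46, 20, 22, 46, 99, 90, 97, 127, 113, 92, 69, 60] (np.float64(179.5), np.float64(-17.2)) (np.float64(182.0), np.float64(-17.9))
220 [131, 130, 129, 130, 131, 110, 36, 21, 24, 60, 132, 104, 83, 71, 61, 69, 70, 72] (np.float64(178.9), np.float64(-8.3)) (np.float64(181.4), np.float64(-8.9))
223 [115, 115, 116, 117, 121, 96, 34, 23, 25, 60, 128, 72, 62, 57, 76, 80, 80, 104] (np.float64(178.4), np.float64(0.5)) (np.float64(180.9), np.float64(0.0))
226 [127, 126, 125, 126, 128, 79, 29, 23, 23, 60, 131, 86, 64, 49, 68, 80, 84, 99] (np.float64(177.9), np.float64(9.4)) (np.float64(180.4), np.float64(8.9))
229 [130, 128, 128, 131, 133, 63, 25, 24, 24, 60, 103, 76, 128, 105, 64, 67, 77, 80] (np.float64(177.3), np.float64(18.2)) (np.float64(179.8), np.float64(17.8))
232 [130, 128, 128, 131, 132, 55, 23, 23, 24, 69, 84, 75, 130, 131, 124, 109, 93, 80] (np.float64(176.8), np.float64(27.0)) (np.float64(179.3), np.float64(26.7))
235 [128, 128, 127, 129, 130, 101, 97, 96, 100, 130, 71, 106, 130, 129, 128, 128, 128, 129] (np.float64(176.3), np.float64(35.8)) (np.float64(178.8), np.float64(35.6))
238 [128, 128, 128, 128, 128, 128, 128, 128, 130, 128, 65, 107, 129, 129, 128, 128, 128, 128] (np.float64(175.8), np.float64(44.6)) (np.float64(178.3), np.float64(44.4))
```

The tray floor sits level at about 67.5 mm (deck 62.7 plus 5 mm floor). In the top view the front rim (cols 148-149) adjoins the pad (edge col ~147.5), and the beaker stands in its ring. Handing in.

```bash
python3 -c "
from plant import manip
print(manip.job_done())"
```

```text
the job is handed in; nothing more can be done
None
```

I handed the job in at about 20 s. The tray lies flat on the deck with the beaker standing in its ring, after about 1.3 s of pressing at about 10 N total, peaking briefly at 16 N on first contact. The final picture shows the front rim against the pad to within a millimetre or two; I did not re-check that by touch after letting go.

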